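Draw the sanding stick out from under the tool-box deck

TASK

The sanding stick lies in the wooden tool box with its abrasive end under the deck that carries the open tub of walnut shells. First close the tub where it stands with its loose round knobbed lid, so that it sits fully home and level and no shell can spill; then take the stick by its handle, tilt it and draw it out through the box's opening without disturbing the other things. Finish while still holding the stick still in the gripper, all of it at least 3 cm above the top of the box's deck and touching nothing else.

Things in the scene. Friction and masses are not known exactly. Their poses are not given: they have to be found in the camera images.
- toolbox: fixed plywood box, 294 (x) x 214 (y) mm outside, walls 12 thick, 80 high, floor 10 thick. Its -x half (robot side) is roofed by a fixed deck from x = -147 to +5, underside at z = 80, top at 90. The top opening: x = +5 to +135, y = -95 to +95. 70 mm clear under the deck. Origin: centre of the underside, on the table; x points to the open half, z up
- stick: loose wooden sanding stick, 230 long, 16 thick, 90 g. Origin: underside, half way along; x runs along it to the handle end (+115), z up. Handle x = +15 to +115, dark wood, 22 wide, end rounded, 26 wide, with a small hole; abrasive half x = -115 to +15, 28 wide, dark red-brown. Lies flat on the box floor along the box's x, handle in the opening, abrasive half under the deck
- stick_grip (a point): middle of the stick's handle, on its long axis, 70 mm from the stick's middle and 45 mm from the butt; axes as the stick
- stick_tip (a point): centre of the stick's abrasive end face (the end under the deck), on its long axis
- stick_butt (a point): centre of the stick's handle end, on its long axis
- tub: loose open round aluminium tub of walnut shells standing on the deck, 84 outside diameter, 76 inside, 60 high, about 350 g. Origin: centre of the underside, z up
- lid: loose round aluminium lid on the table left or right of the box, 80 g. Origin: centre of the underside, z up. From below: a plug 66 in diameter, 6 high (enters the tub with 5 mm play), a disc 90 in diameter, 5 high (rests on the tub's rim), a dark wooden knob 24 in diameter from z = 11 to 35. Seated, its origin is 54 mm above the tub's origin
- shell_deck: half a walnut shell, 36 in diameter, 20 high, on the deck beside the tub; leave it. Origin: underside
- block: cork sanding block 75 x 55 x 30, on the table on the other side of the box from the lid; leave it. Origin: underside
- glue: white glue bottle, 56 in diameter, 150 high; leave it. Origin: underside
- mug: white mug, 76 in diameter, 90 high; leave it. Origin: underside
- rule: steel rule 200 x 26 x 4 flat on the table; leave it. Origin: underside
- boat: half a walnut shell, 38 in diameter, on the table; leave it. Origin: underside
Not all that is in view belongs to the job. What is shaped like the lid but purple or yellow is not meant.

How it is judged:
By the outcome, as a careful person would: the job done as asked, in the order asked, and still so for the second after the job is handed in, while the arm keeps its last pose, push and grip.
It also fails if it takes over 61 s, if anything falls off the work surface, if the arm or the gripper's body presses on something with over 40 N, if the wrist force passes 120 N, or if a joint passes its speed limit or range.

ROBOT

A 6-joint arm with a two-finger parallel gripper is mounted at the origin on the work surface. World frame = base frame: x ahead of the robot, y to its left, z up, the work surface at z = 0. Lengths are in m, angles in rad, forces in N, time in s.
With the tool pointing down it reaches from about 0.3 to 0.75 m from the base axis. Payload 8.5 kg.
Tool frame: the origin (TCP) lies midway between the tips of the shut fingers; the grasp point (between the pads) lies 19 mm behind it (ctrl.pinch_z is the x of the grasp point in the tool frame, in m); x points along the fingers, y is the direction in which the jaws open and shut, and the axes are right-handed (so a half turn about x gives the same grasp; the last joint's range is limited). The gripper opens to 85 mm and grips with 20 to 120 N. Pads are 22 mm wide; open, the fingers measure 114 mm over their backs; the gripper's body (76 mm by 85 mm) begins 54 mm behind the grasp point. The pads swing forward as they close: fully open they stand 13 mm farther back than shut.
Start: joints at [1.027, 0.381, 1.297, -0, 1.464, -0.215], TCP at [0.178, 0.521, 0.231] pointing down, gripper open.
Joint ranges: [-3.11, 3.11], [-0.89, 2.33], [0.22, 2.48], [-1.42, 4.56], [0.17, 2.85], [-2.88, 2.88]. Speed limits (rad/s): [2.39, 2.39, 3.14, 3.14, 3.14, 3.14].

INTERFACE

Orientations are given as a unit quaternion [x, y, z, w].
In Python, from workcell import read_state, read_camera, ctrl gives the robot as it stands.
- The arm moves only by the shell command python3 -m inch 'ROWS' [FORCE]. ROWS is JSON, a list that holds one entry, the list of rows, each a list of 7 numbers: the shift along the tool's x, y, z in cm, then the turn, a rotation vector about the tool's x, y, z in degrees, then the closure, from 0 (fully open) to 1 (shut). A call has 1 to 5 rows; each row is the pose to reach, as a shift and turn from the pose commanded when the call began, along the tool's axes at that moment; what a row does not reach only later rows make up. A row lasts 1/10 s, in which the tool goes at most 50 mm and 8.59 degrees, less where a joint would pass 70% of its speed; a pose out of reach is approached as far as the arm can. A call with a gripper value outside its range is refused whole. The fingers move at their own pace and stop on an object; FORCE is the grip in N (left out, the last holds). Time passes only in rows, so rows that repeat a pose let the fingers close. It gives the time, the measured TCP pose, the force and the opening at its end, in the units of the state.
- read_state(): the state, without advancing time (a new reading comes with each control period).
- read_camera(name): name is "scene" or "top"; returns a dict with "img" (384x512x3 uint8, red, green, blue), "depth" (384x512 float32, m along the optical axis (not along the pixel's ray), 0 where there is no reading), "mtx" (3x3 intrinsics, pixels), "view" (4x4, takes a point from world to camera coordinates). Camera axes: x right, y down, z forward; pixel columns grow to the right and rows downward; lengths in m; the calibration is good to about 2 mm. A picture is of the moment at which its call begins.
- ctrl.job_done(): hands the job in, once; it reports no verdict.
The state is a dict: "time_s": time; "qpos": joint angles; "joint_velocities": joint speeds; "effort": joint torques, N m; "tool_pos": TCP position; "tool_rot": TCP orientation; "ft_force": force on the tool from outside, world axes, zero at the start; "ft_torque": the same for the moment, N m; "finger_gap": finger opening in m.
Only numpy, scipy, OpenCV 4.12 (cv2) and the standard library are available. Lean on these libraries where they do the work, as an engineer would, in place of code of your own. Each camera call takes 0.05 s, during which the arm holds its last target. There are 200 camera calls.

## Working session

There is one attempt and no reset: what is moved stays moved. The work goes in short steps, Python scripts to look and compute and a shell command to move; the robot and the scene stay as the last step left them, time stands still between calls to the robot, and variables do not carry over. Pictures are saved under pics/ and viewed, on a budget of 10 in all, crops included, one or two more only if the job needs it, and the job is handed in when it is done.

```bash
ls; mkdir -p pics; cat > h.py <<'E'
import numpy as np,cv2
from scipy.spatial.transform import Rotation as R
from workcell import read_state,read_camera,ctrl
def pts(c):
    K,V,d=np.array(c["mtx"]),np.array(c["view"]),c["depth"]
    v,u=np.mgrid[:d.shape[0],:d.shape[1]]
    p=np.stack([(u-K[0,2])/K[0,0]*d,(v-K[1,2])/K[1,1]*d,d],-1)
    return (p-V[:3,3])@V[:3,:3]
def save(c,n): cv2.imwrite("pics/"+n,cv2.cvtColor(c["img"],cv2.COLOR_RGB2BGR))
def ray(c,uv,z):
    K,V=np.array(c["mtx"]),np.array(c["view"])
    d=V[:3,:3].T@np.linalg.solve(K,[uv[0],uv[1],1]); o=-V[:3,:3].T@V[:3,3]
    return o+d*(z-o[2])/d[2]
E
python3 - <<'E'
from h import *
import pickle
C={n:read_camera(n) for n in("scene","top")}
pickle.dump(C,open("c0.pkl","wb"))
for n in C:
    save(C[n],n+"0.png");V=C[n]["view"];print(n,-V[:3,:3].T@V[:3,3],V[2,:3],C[n]["mtx"][0,0])
s=read_state();print(s,ctrl.pinch_z); print(R.from_quat(s["tool_rot"]).as_matrix().round(3))
E
```

```text
pics
scene [ 1.56509334 -0.19271796  0.89217689] [-0.78213351  0.17938499 -0.59673126] 396.0440292299858
top [0.30448132 0.05019387 1.37747137] [ 0.17335455 -0.00895138 -0.9848188 ] 468.7751045780498
{'time_s': 0.1, 'qpos': array([ 1.02674166e+00,  3.81158222e-01,  1.29818406e+00,  1.35001829e-05,
        1.46359846e+00, -2.15309653e-01]), 'joint_velocities': array([-3.85418964e-05, -6.94184994e-04, -2.08859263e-03, -1.77759021e-03,
        5.18084050e-04,  3.99508318e-04]), 'effort': array([ 4.21677658e-03, -4.49223053e+01, -2.31652164e+01, -1.75078039e-04,
        3.68270354e-03, -3.29986688e-05]), 'tool_pos': array([0.17743333, 0.520312  , 0.23075793]), 'tool_rot': array([ 0.1152658 ,  0.69775666, -0.11614764,  0.69739455]), 'ft_force': array([ 0.71378779, -0.50433992, -0.98476389]), 'ft_torque': array([-0.03774237, -0.00718492, -0.03164223]), 'finger_gap': 0.08549719533033102} -0.0187
[[-0.001  0.323  0.946]
 [-0.001  0.946 -0.323]
 [-1.    -0.001 -0.   ]]
```

View pics/scene0.png

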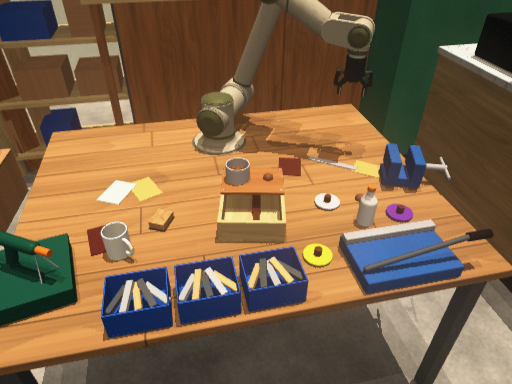

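View pics/top0.png

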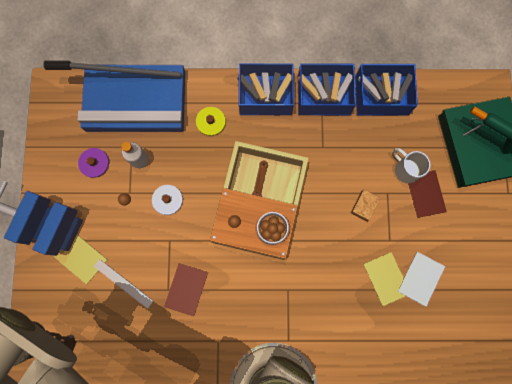

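Lid look-alikes in the top view are silver (167,200), purple (93,163) and yellow (210,121). The silver one at (167,200), with a dark knob and at scene (327,201), is the aluminium lid. The tub is at (272,228), the deck shell at (235,221) and the stick handle at (262,178).

```bash
python3 - <<'E'
from h import *
import pickle
C=pickle.load(open("c0.pkl","rb"));c=C["top"];P=pts(c);im=c["img"];hsv=cv2.cvtColor(im,cv2.COLOR_RGB2HSV)
def circ(c,m,z,lab):
    cs,_=cv2.findContours(m.astype(np.uint8),cv2.RETR_EXTERNAL,cv2.CHAIN_APPROX_NONE)
    k=max(cs,key=cv2.contourArea)[:,0,:]
    w=np.array([ray(c,p,z) for p in k])[:,:2].astype(np.float32)
    (ctr,r)=cv2.minEnclosingCircle(w);e=cv2.fitEllipse(w)
    print(lab,"enc",np.round(ctr,4),round(r,4),"ell",np.round(e[0],4),np.round(e[1],4));return ctr
def win(c,u,v,r):
    m=np.zeros(c["img"].shape[:2],bool);m[v-r:v+r,u-r:u+r]=1;return m
z=P[...,2]
circ(c,win(c,167,200,24)&(z>.005),.0085,"lid top")
circ(c,win(c,167,200,24)&(z>.022),.033,"knob top")
cs=C["scene"];Ps=pts(cs)
circ(cs,win(cs,327,201,20)&(Ps[...,2]>.006),.0085,"lid scene")
circ(c,win(c,272,228,28)&(z>.12),.15,"tub top")
m=win(cs,237,172,24)&(Ps[...,2]>.143);circ(cs,m,.15,"tub scene")
# check height medians
print("lid z",np.median(z[198:202,153:157]),"rim z",np.percentile(z[win(c,272,228,24)],97))
# deck rect
m=win(c,260,200,70)&(z>.075)&(z<.1)
m[:,:]&=True
cc,_=cv2.findContours(cv2.morphologyEx(m.astype(np.uint8),cv2.MORPH_OPEN,np.ones((9,9))),0,1)
k=max(cc,key=cv2.contourArea)[:,0,:]
w=np.array([ray(c,p,.09) for p in k])[:,:2].astype(np.float32);r=cv2.minAreaRect(w);print("deck",r,cv2.boxPoints(r))
m=win(c,260,200,70)&(z>.05)
cc,_=cv2.findContours(m.astype(np.uint8),0,1)
k=max(cc,key=cv2.contourArea)[:,0,:]
w=np.array([ray(c,p,.085) for p in k])[:,:2].astype(np.float32);r=cv2.minAreaRect(w);print("box",r,cv2.boxPoints(r))
# stick
m=win(c,262,178,22)&(hsv[...,2]<120)&(z<.04)
cc,_=cv2.findContours(m.astype(np.uint8),0,1);k=max(cc,key=cv2.contourArea)[:,0,:]
w=np.array([ray(c,p,.026) for p in k])[:,:2].astype(np.float32);r=cv2.minAreaRect(w);print("stick",r,cv2.boxPoints(r), np.median(z[m]))
# shell, glue, boat
for n,(u,v,rr,lo,hi) in dict(shell=(235,221,12,.096,.2),glue=(133,153,20,.03,.3),boat=(124,199,10,.005,.1)).items():
    q=P[win(c,u,v,rr)&(z>lo)&(z<hi)];print(n,q.mean(0).round(3),q.min(0).round(3),q.max(0).round(3))
big=cv2.resize(im[110:270,110:320],None,fx=3.6,fy=3.6,interpolation=cv2.INTER_CUBIC)
cv2.imwrite("pics/crop1.png",big[...,::-1])
E
```

```text
lid top enc [0.5296 0.3139] 0.0475 ell [0.5315 0.3129] [0.0868 0.0893]
knob top enc [0.5309 0.3117] 0.0128 ell [0.5306 0.3119] [0.0213 0.0246]
lid scene enc [0.5191 0.3156] 0.0533 ell [0.5245 0.3149] [0.0884 0.0933]
tub top enc [0.4335 0.0064] 0.0428 ell [0.4336 0.0063] [0.0811 0.0833]
tub scene enc [0.4352 0.0013] 0.0489 ell [0.4351 0.0051] [0.0824 0.0922]
lid z 0.011370630486861991 rim z 0.15064963471232887
deck ((0.4534144103527069, 0.055267587304115295), (0.2135426253080368, 0.152841255068779), 76.76995849609375) [[ 0.35458624 -0.03118019]
 [ 0.50337094 -0.06615964]
 [ 0.5522426   0.14171536]
 [ 0.40345788  0.17669481]]
box ((0.5228360891342163, 0.03896057605743408), (0.21463820338249207, 0.2973996698856354), 76.65701293945312) [[ 0.35338318 -0.03114463]
 [ 0.64275485 -0.09977847]
 [ 0.692289    0.10906579]
 [ 0.40291733  0.17769963]]
stick ((0.5937367677688599, 0.034428052604198456), (0.022747181355953217, 0.10204051434993744), 78.22561645507812) [[0.54146916 0.03370489]
 [0.6413626  0.01288266]
 [0.6460044  0.03515121]
 [0.5461109  0.05597344]] 0.026682302531893028
shell [0.456 0.109 0.104] [0.426 0.079 0.096] [0.49  0.139 0.114]
glue [0.646 0.393 0.1  ] [0.626 0.372 0.031] [0.681 0.426 0.155]
boat [0.533 0.438 0.014] [0.512 0.412 0.005] [0.562 0.458 0.024]
```

View pics/crop1.png

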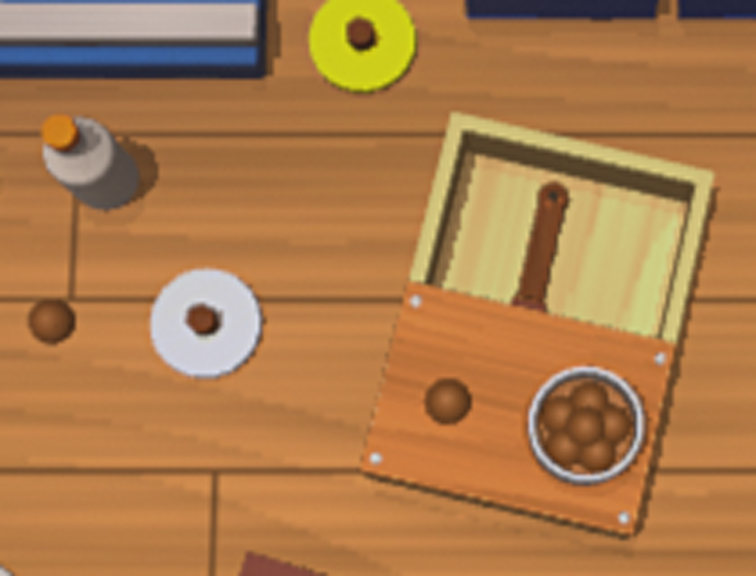

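Measured positions: silver lid at (0.531, 0.312), tub at (0.434, 0.006), stick grip near (0.600, 0.033). The box is yawed -13.3° and the stick -11.8°. Tool z points forward and tool x points down. I'm moving over the lid now.

```bash
python3 -m inch '[[[0.5,-0.8,4,0,0,0,0],[1,-1.7,8,0,0,0,0],[1.5,-2.5,12,0,0,0,0],[2,-3.3,16,0,0,0,0],[2.5,-4.1,20,0,0,0,0]]]' 40
python3 -m inch '[[[0.5,-0.8,4,0,0,0,0],[1,-1.7,8,0,0,0,0],[1.5,-2.5,12,0,0,0,0],[2,-3.3,16,0,0,0,0],[2.5,-4.1,20.1,0,0,0,0]]]'
python3 -m inch '[[[2,0,0,0,0,0,0],[4,0,0,0,0,0,0],[4,0,0,0,0,0,0]]]'
python3 - <<'E'
from h import *
s=read_state();M=R.from_quat(s["tool_rot"]).as_matrix()
print(M.round(3)); print("to lid, tool cm",(M.T@(np.array([.531,.312,.014])-s["tool_pos"])*100).round(2))
E
```

```text
time_s: 0.6
tool_pos: [0.3548, 0.416, 0.2059]
tool_rot: [0.116, 0.698, -0.116, 0.697]
ft_force: [0.5, -0.6, 0.2]
finger_gap: 0.0855
time_s: 1.1
tool_pos: [0.5318, 0.3123, 0.1808]
tool_rot: [0.116, 0.698, -0.116, 0.697]
ft_force: [0.2, 0.6, 1.0]
finger_gap: 0.0853
time_s: 1.4
tool_pos: [0.5295, 0.3126, 0.1383]
tool_rot: [0.115, 0.699, -0.117, 0.696]
ft_force: [-0.3, 0.3, 0.2]
finger_gap: 0.0854
[[-0.006  0.324  0.946]
 [-0.002  0.946 -0.324]
 [-1.    -0.004 -0.005]]
to lid, tool cm [12.43  0.03  0.22]
```

```bash
python3 -m inch '[[[3,0,0.1,0,0,0,0],[6,0,0.1,0,0,0,0],[9,0,0.1,0,0,0,0],[11.5,0,0.1,0,0,0,0],[12.3,0,0.1,0,0,0,0]]]'
python3 -m inch '[[[0,0,0,0,0,0,0.4],[0,0,0,0,0,0,0.9],[0,0,0,0,0,0,0.9],[0,0,0,0,0,0,0.9],[0,0,0,0,0,0,0.9]]]' 40
python3 -m inch '[[[0,0,0,0,0,0,0.9],[0,0,0,0,0,0,0.9],[0,0,0,0,0,0,0.9]]]'
python3 -m inch '[[[-1,0,0,0,0,0,0.9],[-3,0,0,0,0,0,0.9],[-6,0,0,0,0,0,0.9],[-9,0,0,0,0,0,0.9],[-9,0,0,0,0,0,0.9]]]'
python3 - <<'E'
from h import *
c=read_camera("scene");t=read_camera("top")
a=cv2.resize(c["img"][120:260,240:400],(480,420));b=cv2.resize(t["img"][120:260,110:270],(480,420))
cv2.imwrite("pics/l1.png",np.hstack([a[:,:400],b[:,:400]])[...,::-1])
E
```

```text
time_s: 1.9
tool_pos: [0.5307, 0.313, 0.0168]
tool_rot: [0.115, 0.699, -0.116, 0.697]
ft_force: [-0.6, -0.1, 0.3]
finger_gap: 0.0855
time_s: 2.4
tool_pos: [0.532, 0.3132, 0.0196]
tool_rot: [0.116, 0.697, -0.115, 0.698]
ft_force: [-0.1, -0.8, 5.0]
finger_gap: 0.0222
time_s: 2.7
tool_pos: [0.532, 0.3133, 0.0196]
tool_rot: [0.116, 0.697, -0.115, 0.698]
ft_force: [-1.4, 0.4, 7.0]
finger_gap: 0.0216
time_s: 3.2
tool_pos: [0.5333, 0.3138, 0.1133]
tool_rot: [0.117, 0.695, -0.114, 0.7]
ft_force: [0.8, 0.2, -1.5]
finger_gap: 0.0221
```

View pics/l1.png

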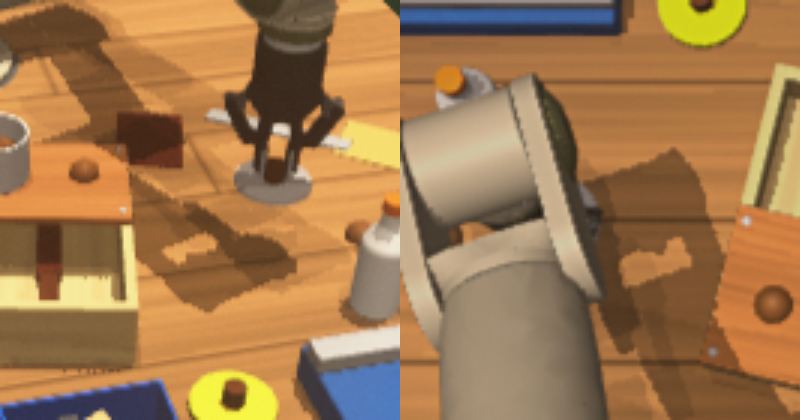

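The lid hangs from its knob at scene-crop (272,175) and looks level. Next I'll measure its offset and tilt.

```bash
python3 - <<'E'
from h import *
c=read_camera("scene");P=pts(c);s=read_state();h=cv2.cvtColor(c["img"],cv2.COLOR_RGB2HSV)
T=s["tool_pos"];M=R.from_quat(s["tool_rot"]).as_matrix();print(T,M.round(3))
m=(np.linalg.norm(P[...,:2]-T[:2],axis=-1)<.06)&(abs(P[...,2]-T[2]+.009)<.014)&(h[...,1]<60)&(h[...,2]>100)
q=P[m];print(len(q))
A=np.c_[q[:,:2]-T[:2],np.ones(len(q))];w=np.ones(len(q),bool)
for _ in range(6):
    k,*_r=np.linalg.lstsq(A[w],q[w,2],rcond=None);r=q[:,2]-A@k;w=abs(r)<max(.0025,0)
print("plane",k,w.sum(),"tilt deg",np.degrees(k[:2]))
cs,_=cv2.findContours(m.astype(np.uint8),0,1);kk=np.vstack(cs)[:,0,:]
hl=cv2.convexHull(kk)[:,0,:]
wv=np.array([ray(c,p,k[2]-.0025) for p in hl])[:,:2].astype(np.float32)
print(cv2.minEnclosingCircle(wv),cv2.fitEllipse(wv), wv.min(0),wv.max(0))
E
```

```text
[0.53112545 0.31296043 0.10797214] [[-0.001  0.323  0.946]
 [-0.     0.946 -0.323]
 [-1.    -0.001 -0.001]]
90
plane [0.00976349 0.01745833 0.10248647] 78 tilt deg [0.55940653 1.00028885]
((0.5301947593688965, 0.31327182054519653), 0.04423470422625542) ((0.5290362238883972, 0.3140273094177246), (0.08046078681945801, 0.08861978352069855), 55.7347412109375) [0.49221802 0.2754938 ] [0.57422996 0.35553628]
```

```bash
python3 -m inch '[[[-3,0,0,0,0,0,0.9],[-6,0,0,0,0,0,0.9],[-9,-1,0,0,0,0,0.9],[-10.5,-3,0.1,0,0,0,0.9],[-10.5,-6,0.2,0,0,0,0.9]]]'
python3 -m inch '[[[0,-4,0.1,0,0,0,0.9],[0,-8,0.2,0,0,0,0.9],[0,-12,0.3,0,0,0,0.9],[0,-16,0.4,0,0,0,0.9],[0,-19,0.5,0,0,0,0.9]]]'
python3 -m inch '[[[0,-3,0.1,0,0,0,0.9],[0,-5.5,0.1,0,0,0,0.9],[0,-7.1,0.1,0,0,0,0.9],[0,-7.1,0.1,0,0,0,0.9],[0,-7.1,0.1,0,0,0,0.9]]]'
cat > lid.py <<'E'
from h import *
s=read_state();T=s["tool_pos"];M=R.from_quat(s["tool_rot"]).as_matrix();print(T,s["ft_force"])
c=read_camera("scene");P=pts(c);h=cv2.cvtColor(c["img"],cv2.COLOR_RGB2HSV)
m=(np.linalg.norm(P[...,:2]-T[:2],axis=-1)<.06)&(abs(P[...,2]-T[2]+.009)<.014)&(h[...,1]<60)&(h[...,2]>100)
q=P[m];A=np.c_[q[:,:2]-T[:2],np.ones(len(q))];w=np.ones(len(q),bool)
for _ in range(6):
    k,*_=np.linalg.lstsq(A[w],q[w,2],rcond=None);w=abs(q[:,2]-A@k)<.0025
print("top z",k[2],"tilt",np.degrees(k[:2]))
kk=np.argwhere(m)[:,::-1].astype(np.int32);hl=cv2.convexHull(kk)[:,0,:]
wv=np.array([ray(c,p,k[2]-.0025) for p in hl])[:,:2].astype(np.float32)
print("lid",cv2.minEnclosingCircle(wv),cv2.fitEllipse(wv)[:2])
m=(np.linalg.norm(P[...,:2]-[.434,.006],axis=-1)<.06)&(abs(P[...,2]-.12)<.022)
q=P[m];(r)=np.linalg.lstsq(np.c_[2*q[:,:2],np.ones(len(q))],(q[:,:2]**2).sum(1),rcond=None)[0]
print("tub wall circle fit",r[:2],np.sqrt(r[2]+r[0]**2+r[1]**2),len(q))
print("cm tool to tub",(M.T@(np.array([.435,.006,.1605])-T)*100).round(2))
cv2.imwrite("pics/cur.png",cv2.resize(c["img"][100:240,160:340],None,fx=3.5,fy=3.5)[...,::-1])
E
python3 lid.py
```

```text
time_s: 3.85
tool_pos: [0.5144, 0.2559, 0.2143]
tool_rot: [0.116, 0.697, -0.115, 0.698]
ft_force: [0.6, -0.3, -1.4]
finger_gap: 0.0224
time_s: 4.35
tool_pos: [0.4561, 0.0725, 0.2123]
tool_rot: [0.116, 0.698, -0.116, 0.697]
ft_force: [1.3, 0.2, -1.2]
finger_gap: 0.0221
time_s: 4.85
tool_pos: [0.4353, 0.0069, 0.2128]
tool_rot: [0.116, 0.698, -0.116, 0.697]
ft_force: [0.9, -0.6, -1.4]
finger_gap: 0.0223
[0.43534428 0.00694702 0.21277784] [ 0.8841743  -0.60872013 -1.36045662]
top z 0.20597979194647384 tilt [0.20120815 0.51617225]
lid ((0.43241462111473083, 0.007110371254384518), 0.04587568715214729) ((0.4313528537750244, 0.007885359227657318), (0.08728183060884476, 0.09488264471292496))
tub wall circle fit [0.43540238 0.00491643] 0.03755490401864605 400
cm tool to tub [ 5.23 -0.1   0.01]
```

View pics/cur.png

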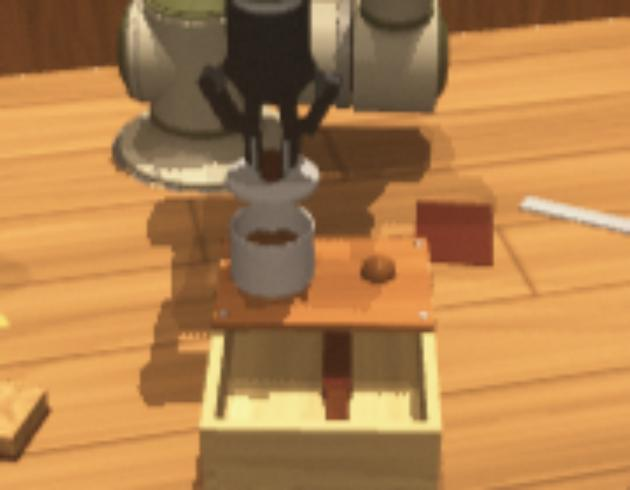

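The lid hangs level over the tub, crop (272,180) above tub (272,250). Lowering with a 1–2 mm correction.

```bash
python3 -m inch '[[[1,-0.1,0.1,0,0,0,0.9],[2.5,-0.1,0.1,0,0,0,0.9],[3.8,-0.1,0.1,0,0,0,0.9],[4.3,-0.1,0.1,0,0,0,0.9],[4.3,-0.1,0.1,0,0,0,0.9]]]'
python3 -m inch '[[[0.3,0,0,0,0,0,0.9],[0.5,0,0,0,0,0,0.9],[0.6,0,0,0,0,0,0.9],[0.7,0,0,0,0,0,0.9],[0.7,0,0,0,0,0,0.9]]]'
python3 -m inch '[[[0.1,0,0,0,0,0,0.9],[0.2,0,0,0,0,0,0.9],[0.3,0,0,0,0,0,0.9],[0.3,0,0,0,0,0,0.9]]]'
python3 lid.py
```

```text
time_s: 5.4
tool_pos: [0.4359, 0.0059, 0.1695]
tool_rot: [0.116, 0.698, -0.115, 0.697]
ft_force: [-0.4, 0.1, 0.1]
finger_gap: 0.0221
time_s: 5.9
tool_pos: [0.4362, 0.0054, 0.1636]
tool_rot: [0.116, 0.697, -0.116, 0.698]
ft_force: [-0.9, 0.1, 0.8]
finger_gap: 0.0225
time_s: 6.3
tool_pos: [0.4364, 0.0054, 0.1633]
tool_rot: [0.115, 0.696, -0.116, 0.699]
ft_force: [-12.2, 2.4, 32.9]
finger_gap: 0.0217
[0.43639184 0.00539038 0.16333649] [-12.19361515   2.35931857  32.86842073]
top z 0.15707084267204757 tilt [-0.90786719  0.53424997]
lid ((0.4424212574958801, 0.005681424401700497), 0.05051381513476372) ((0.4399278163909912, 0.005534886382520199), (0.0872669368982315, 0.1084078997373581))
tub wall circle fit [0.43371684 0.00570325] 0.040200862527606435 243
cm tool to tub [ 0.28  0.01 -0.15]
```

```bash
python3 -m inch '[[[-0.2,0,0,0,0,0,0.9],[-0.3,0,0,0,0,0,0.9],[-0.3,0,0,0,0,0,0.9]]]'
python3 -m inch '[[[0,0,0,0,0,0,0.75],[0,0,0,0,0,0,0.55],[0,0,0,0,0,0,0.4],[0,0,0,0,0,0,0.2],[0,0,0,0,0,0,0]]]' 20
python3 -m inch '[[[0,0,0,0,0,0,0],[-2,0,0,0,0,0,0],[-5,0,0,0,0,0,0],[-8,0,0,0,0,0,0],[-8,0,0,0,0,0,0]]]'
cat > chk.py <<'E'
from h import *
s=read_state();print(s["tool_pos"],s["ft_force"])
for n in("scene","top"):
    c=read_camera(n);P=pts(c);h=cv2.cvtColor(c["img"],cv2.COLOR_RGB2HSV)
    m=(np.linalg.norm(P[...,:2]-[.434,.006],axis=-1)<.055)&(abs(P[...,2]-.155)<.012)&(h[...,1]<70)&(h[...,2]>90)
    q=P[m];print(n,len(q))
    if len(q)<30: continue
    A=np.c_[q[:,:2]-[.434,.006],np.ones(len(q))];w=abs(q[:,2]-np.percentile(q[:,2],70))<.005
    for _ in range(6):
        k,*_=np.linalg.lstsq(A[w],q[w,2],rcond=None);w=abs(q[:,2]-A@k)<.0025
    hl=cv2.convexHull(np.argwhere(m)[:,::-1].astype(np.int32))[:,0,:]
    wv=np.array([ray(c,p,.1525) for p in hl])[:,:2].astype(np.float32)
    print("top z",k[2],"tilt",np.degrees(k[:2]),w.sum(),"disc",cv2.minEnclosingCircle(wv),cv2.fitEllipse(wv)[:2])
    m=(np.linalg.norm(P[...,:2]-[.434,.006],axis=-1)<.03)&(P[...,2]>.162)&(P[...,2]<.19)
    if m.sum()>5: print("knob",P[m].mean(0),P[m][:,2].max(),m.sum())
    q=P[(np.linalg.norm(P[...,:2]-[.434,.006],axis=-1)<.047)&(P[...,2]>.1)&(P[...,2]<.14)]
    if len(q)>50:
        r=np.linalg.lstsq(np.c_[2*q[:,:2],np.ones(len(q))],(q[:,:2]**2).sum(1),rcond=None)[0];print("tub",r[:2],np.sqrt(r[2]+r[0]**2+r[1]**2))
    cv2.imwrite("pics/chk_%s.png"%n,cv2.resize(c["img"][140:210,200:290] if n=="scene" else c["img"][110:270,180:320],(560,436))[...,::-1])
E
python3 chk.py
```

```text
time_s: 6.65
tool_pos: [0.4362, 0.0054, 0.1635]
tool_rot: [0.116, 0.697, -0.116, 0.698]
ft_force: [-2.1, 0.8, 5.4]
finger_gap: 0.0222
time_s: 7.15
tool_pos: [0.4361, 0.0054, 0.1632]
tool_rot: [0.116, 0.698, -0.116, 0.697]
ft_force: [-0.3, 0.5, -0.3]
finger_gap: 0.0779
time_s: 7.65
tool_pos: [0.4375, 0.0051, 0.2466]
tool_rot: [0.115, 0.695, -0.116, 0.7]
ft_force: [0.4, 0.5, 0.1]
finger_gap: 0.0854
[0.43747519 0.00514793 0.24659953] [0.36546339 0.48729607 0.06245566]
scene 277
top z 0.15715847121328255 tilt [-0.5083733   0.51507285] 216 disc ((0.4363314211368561, 0.006639162544161081), 0.051671892404556274) ((0.4350055158138275, 0.005881420336663723), (0.0871657133102417, 0.10718148201704025))
knob [0.43881806 0.00444233 0.17487908] 0.1834128797244568 53
tub [0.43302783 0.00544376] 0.040725263453925256
top 349
top z 0.1555673296211774 tilt [-1.41977701  0.41882071] 246 disc ((0.4289494752883911, 0.008045170456171036), 0.04272954538464546) ((0.4229353964328766, 0.01000614557415247), (0.05985065922141075, 0.08246243745088577))
```

View pics/chk_scene.png

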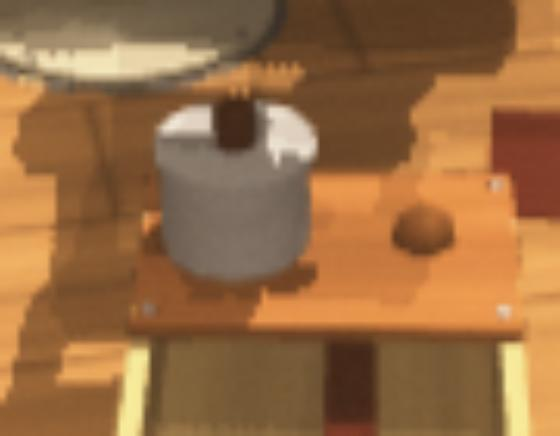

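The lid is seated: its disc top measures 155.6 mm from the top view (155 expected, about 161 if it were on the rim). It is level, with the knob at crop (235,125), and the shell is untouched. Next I'll move over the handle and turn 7°.

```bash
python3 -m inch '[[[0,2,4,-2,0,0,0],[0,4,8,-4,0,0,0],[0,6,11,-6,0,0,0],[0,7.9,14.5,-7,0,0,0],[0,7.9,14.5,-7,0,0,0]]]'
python3 -m inch '[[[3,0,0,0,0,0,0],[6,0,0,0,0,0,0],[9,0,0,0,0,0,0],[11,0,0,0,0,0,0],[11,0,0,0,0,0,0]]]'
python3 - <<'E'
from h import *
s=read_state();M=R.from_quat(s["tool_rot"]).as_matrix();T=s["tool_pos"]
print(T,"yaw z",np.degrees(np.arctan2(M[1,2],M[0,2])),(M.T@(np.array([.600,.0333,.018])-T)*100).round(2))
c=read_camera("scene");P=pts(c);h=cv2.cvtColor(c["img"],cv2.COLOR_RGB2HSV)
u=np.array([.979,-.2045]);w=np.array([.2045,.979]);d=P[...,:2]-[.5996,.0333]
m=(abs(d@u)<.08)&(abs(d@w)<.03)&(h[...,2]<130)&(abs(P[...,2]-.026)<.012)
q=P[m];print(len(q),q.mean(0))
if len(q): print((d[m]@u).min(),(d[m]@u).max(),(d[m]@w).min(),(d[m]@w).max(),np.median(d[m]@w))
E
```

```text
time_s: 8.25
tool_pos: [0.6015, 0.0339, 0.2399]
tool_rot: [0.073, 0.705, -0.072, 0.702]
ft_force: [-1.2, -0.1, -0.7]
finger_gap: 0.0854
time_s: 8.75
tool_pos: [0.5966, 0.0336, 0.1296]
tool_rot: [0.073, 0.706, -0.073, 0.701]
ft_force: [0.2, 0.5, 0.0]
finger_gap: 0.0857
[0.59663078 0.03355367 0.12960462] yaw z -11.855188991252719 [11.16  0.05  0.42]
212 [0.59996672 0.03243921 0.02700365]
-0.0797906679278338 0.07174372352330671 -0.028610134804021282 0.028620526962251442 -0.0008600301862717709
```

```bash
python3 -m inch '[[[3,0,0.2,0,0,0,0],[6,0,0.3,0,0,0,0],[9,0,0.3,0,0,0,0],[10.5,0,0.3,0,0,0,0],[11.2,0,0.3,0,0,0,0]]]'
python3 -m inch '[[[0,0,0,0,0,0,0.4],[0,0,0,0,0,0,0.6],[0,0,0,0,0,0,0.9],[0,0,0,0,0,0,0.9],[0,0,0,0,0,0,0.9]]]' 40
python3 -m inch '[[[0,0,0,0,0,0,0.9],[0,0,0,0,0,0,0.9]]]' 80
python3 - <<'E'
from h import *
c=read_camera("scene");cv2.imwrite("pics/g1.png",cv2.resize(c["img"][120:250,190:310],None,fx=4.4,fy=4.4)[...,::-1])
E
```

```text
time_s: 9.3
tool_pos: [0.6017, 0.0327, 0.0209]
tool_rot: [0.073, 0.704, -0.073, 0.703]
ft_force: [-0.4, 0.6, 0.4]
finger_gap: 0.0855
time_s: 9.8
tool_pos: [0.6023, 0.0328, 0.0223]
tool_rot: [0.073, 0.703, -0.073, 0.704]
ft_force: [-0.8, 0.2, 5.6]
finger_gap: 0.0199
time_s: 10.0
tool_pos: [0.6024, 0.0328, 0.0225]
tool_rot: [0.073, 0.703, -0.073, 0.704]
ft_force: [-0.4, 0.0, 6.8]
finger_gap: 0.0186
```

View pics/g1.png

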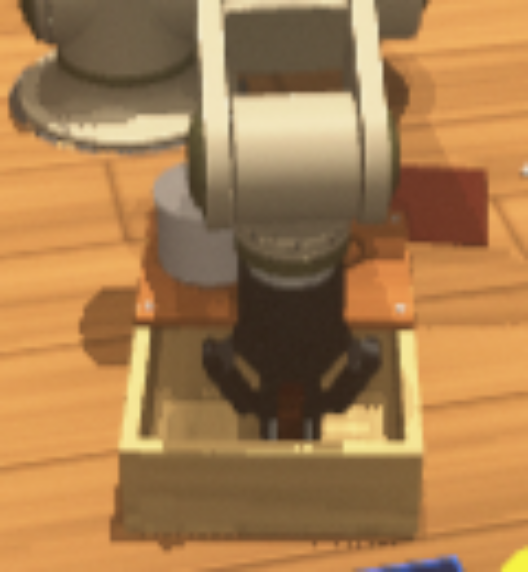

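The fingers straddle the handle on the box floor at crop (290,420), and the tub and shell are undisturbed. Next I'll plan the tilt-and-draw waypoints.

```bash
cat > plan.py <<'E'
from h import *
from scipy.interpolate import PchipInterpolator as I
W=np.array([[0,-109,10,0],[5,-109,16,10],[10,-106,18,19],[15,-80,18,25],[20,-50,18,32],[25,-15,18,40],[30,30,18,45],[35,34,95,45],[40,34,165,45],[42,34,165,45]],float)
f=I(W[:,0],W[:,1:])
def pose(k):
    X,Z,t=f(k);c,s=np.cos(np.radians(t)),np.sin(np.radians(t));return np.array([X+188*c-12.5*s,Z+188*s+12.5*c]),t
for k0 in range(0,40,5):
    p0,t0=pose(k0);c,s=np.cos(np.radians(t0)),np.sin(np.radians(t0));rows=[]
    for k in range(k0+1,k0+6):
        p,t=pose(k);d=p-p0; X,Z,_=f(k)
        rows.append([round((d[0]*s-d[1]*c)/10,1),0,round((d[0]*c+d[1]*s)/10,1),0,-round(float(t-t0),1),0,.9])
    print(rows,"deck margin %.0f"%(80-Z-16/np.cos(np.radians(t))-(5-X)*np.tan(np.radians(t))) if X<5 else "", "tcp",p.round())
E
python3 plan.py
```

```text
[[np.float64(-0.8), 0, np.float64(-0.1), 0, -2.1, 0, 0.9], [np.float64(-1.6), 0, np.float64(-0.1), 0, -4.1, 0, 0.9], [np.float64(-2.4), 0, np.float64(-0.2), 0, -6.1, 0, 0.9], [np.float64(-3.2), 0, np.float64(-0.4), 0, -8.1, 0, 0.9], [np.float64(-3.8), 0, np.float64(-0.5), 0, -10.0, 0, 0.9]] deck margin 28 tcp [74. 61.]
[[np.float64(-0.7), 0, np.float64(-0.0), 0, -1.9, 0, 0.9], [np.float64(-1.4), 0, np.float64(-0.1), 0, -3.8, 0, 0.9], [np.float64(-2.0), 0, np.float64(-0.1), 0, -5.7, 0, 0.9], [np.float64(-2.6), 0, np.float64(-0.1), 0, -7.4, 0, 0.9], [np.float64(-3.1), 0, np.float64(-0.1), 0, -9.0, 0, 0.9]] deck margin 7 tcp [68. 91.]
[[np.float64(-0.4), 0, np.float64(0.2), 0, -1.3, 0, 0.9], [np.float64(-0.6), 0, np.float64(0.6), 0, -2.5, 0, 0.9], [np.float64(-0.8), 0, np.float64(1.1), 0, -3.6, 0, 0.9], [np.float64(-0.9), 0, np.float64(1.7), 0, -4.8, 0, 0.9], [np.float64(-1.1), 0, np.float64(2.2), 0, -6.0, 0, 0.9]] deck margin 5 tcp [ 85. 109.]
[[np.float64(-0.2), 0, np.float64(0.5), 0, -1.3, 0, 0.9], [np.float64(-0.4), 0, np.float64(1.0), 0, -2.7, 0, 0.9], [np.float64(-0.6), 0, np.floa
[... 692 characters left out ...]
9), 0, -4.7, 0, 0.9], [np.float64(1.3), 0, np.float64(3.3), 0, -5.0, 0, 0.9]]  tcp [154. 160.]
[[np.float64(-0.3), 0, np.float64(0.5), 0, -0.0, 0, 0.9], [np.float64(-1.2), 0, np.float64(1.6), 0, -0.0, 0, 0.9], [np.float64(-2.5), 0, np.float64(3.0), 0, -0.0, 0, 0.9], [np.float64(-3.9), 0, np.float64(4.5), 0, -0.0, 0, 0.9], [np.float64(-5.2), 0, np.float64(5.7), 0, -0.0, 0, 0.9]]  tcp [158. 237.]
[[np.float64(-1.2), 0, np.float64(1.2), 0, -0.0, 0, 0.9], [np.float64(-2.5), 0, np.float64(2.5), 0, -0.0, 0, 0.9], [np.float64(-3.7), 0, np.float64(3.7), 0, -0.0, 0, 0.9], [np.float64(-4.6), 0, np.float64(4.6), 0, -0.0, 0, 0.9], [np.float64(-4.9), 0, np.float64(4.9), 0, -0.0, 0, 0.9]]  tcp [158. 307.]
```

```bash
python3 -m inch '[[[-0.8,0,-0.1,0,-2.1,0,0.9],[-1.6,0,-0.1,0,-4.1,0,0.9],[-2.4,0,-0.2,0,-6.1,0,0.9],[-3.2,0,-0.4,0,-8.1,0,0.9],[-3.8,0,-0.5,0,-10,0,0.9]]]' 100
python3 -m inch '[[[-0.7,0,0,0,-1.9,0,0.9],[-1.4,0,-0.1,0,-3.8,0,0.9],[-2,0,-0.1,0,-5.7,0,0.9],[-2.6,0,-0.1,0,-7.4,0,0.9],[-3.1,0,-0.1,0,-9,0,0.9]]]'
python3 -m inch '[[[0,0,0,0,0,0,0.9],[0,0,0,0,0,0,0.9]]]'
cat > st.py <<'E'
from h import *
import sys
s=read_state();T=s["tool_pos"];M=R.from_quat(s["tool_rot"]).as_matrix()
u=np.array([.979,-.2045]);print(T,s["ft_force"].round(1),s["ft_torque"].round(2),"pitch",np.degrees(np.arcsin(M[2,2])),"gap",s["finger_gap"])
c=read_camera("scene");P=pts(c);h=cv2.cvtColor(c["img"],cv2.COLOR_RGB2HSV)
L=(P-T)@M
m=(abs(L[...,1])<.013)&(abs(L[...,0])<.035)&(L[...,2]>-.25)&(L[...,2]<.08)&(P[...,2]>.03)&(h[...,1]>70)&(h[...,2]<140)
m&=(P[...,2]>.03)
q=L[m];print(len(q))
for a in np.arange(-.25,.08,.02):
    w=q[(q[:,2]>=a)&(q[:,2]<a+.02)]
    if len(w)>2: print(round(a,2),len(w),np.median(w,0).round(4))
r=[int(x) for x in sys.argv[2:]] or [60,250,170,330]
cv2.imwrite("pics/%s.png"%sys.argv[1],cv2.resize(c["img"][r[0]:r[1],r[2]:r[3]],None,fx=3,fy=3)[...,::-1])
E
python3 st.py s1
```

```text
time_s: 10.55
tool_pos: [0.5969, 0.0338, 0.06]
tool_rot: [0.066, 0.639, -0.079, 0.763]
ft_force: [0.1, 0.1, -1.0]
finger_gap: 0.0173
time_s: 11.05
tool_pos: [0.5906, 0.0351, 0.0902]
tool_rot: [0.06, 0.577, -0.084, 0.81]
ft_force: [0.1, -0.0, -0.9]
finger_gap: 0.0171
time_s: 11.25
tool_pos: [0.5907, 0.0351, 0.0898]
tool_rot: [0.06, 0.578, -0.084, 0.81]
ft_force: [0.7, -0.8, -1.0]
finger_gap: 0.0174
[0.59070045 0.03508993 0.08977841] [ 0.7 -0.8 -1. ] [ 0.05  0.14 -0.02] pitch 18.978737113994878 gap 0.017414075774666693
170
-0.11 8 [-0.0332 -0.0004 -0.0929]
-0.09 33 [-0.0275 -0.0005 -0.0785]
-0.07 31 [-0.0195  0.0024 -0.0627]
-0.05 13 [-0.0056  0.0018 -0.0389]
-0.03 13 [-0.005  -0.0017 -0.0196]
-0.01 10 [-0.0056 -0.0005  0.0015]
0.01 15 [-0.0052  0.0007  0.0159]
0.03 47 [-0.0017  0.0002  0.0406]
```

View pics/s1.png

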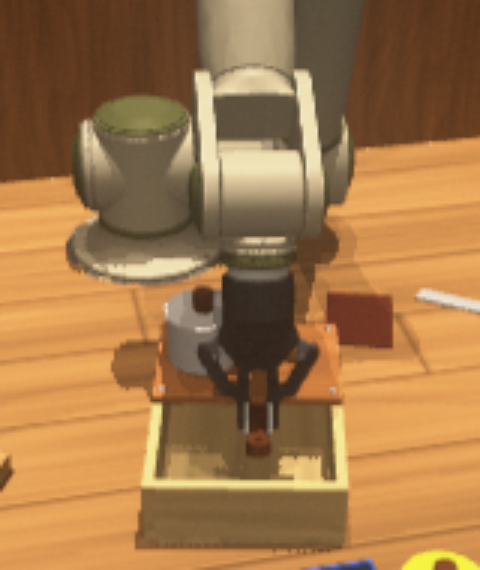

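The stick follows the tool rigidly: its butt shows at crop (258,445), its top face is parallel to the tool, and only its weight is felt. The lid is still on. Drawing out now.

```bash
python3 -m inch '[[[-0.4,0,0.2,0,-1.3,0,0.9],[-0.6,0,0.6,0,-2.5,0,0.9],[-0.8,0,1.1,0,-3.6,0,0.9],[-0.9,0,1.7,0,-4.8,0,0.9],[-1.1,0,2.2,0,-6,0,0.9]]]'
python3 -m inch '[[[-0.2,0,0.5,0,-1.3,0,0.9],[-0.4,0,1,0,-2.7,0,0.9],[-0.6,0,1.4,0,-4.1,0,0.9],[-0.8,0,1.9,0,-5.5,0,0.9],[-1,0,2.4,0,-7,0,0.9]]]'
python3 -m inch '[[[-0.2,0,0.5,0,-1.6,0,0.9],[-0.4,0,1,0,-3.3,0,0.9],[-0.6,0,1.5,0,-5,0,0.9],[-0.7,0,2.1,0,-6.6,0,0.9],[-0.7,0,2.6,0,-8,0,0.9]]]'
python3 st.py s2
```

```text
time_s: 11.8
tool_pos: [0.6081, 0.0315, 0.1076]
tool_rot: [0.055, 0.534, -0.087, 0.839]
ft_force: [-0.2, -0.2, -0.8]
finger_gap: 0.0174
time_s: 12.3
tool_pos: [0.6249, 0.0279, 0.1268]
tool_rot: [0.05, 0.481, -0.09, 0.87]
ft_force: [0.1, -0.0, -0.1]
finger_gap: 0.0176
time_s: 12.8
tool_pos: [0.643, 0.0242, 0.1466]
tool_rot: [0.043, 0.419, -0.093, 0.902]
ft_force: [0.5, -0.4, -0.3]
finger_gap: 0.0173
[0.64298679 0.02419323 0.14659637] [ 0.5 -0.4 -0.3] [0.06 0.4  0.  ] pitch 40.13550662649385 gap 0.017266833717555597
90
-0.15 3 [-0.0304  0.0058 -0.1314]
-0.13 9 [-0.0304  0.0022 -0.1276]
-0.11 4 [ 0.0109 -0.0068 -0.0917]
-0.09 4 [ 0.011   0.0062 -0.0897]
-0.01 12 [ 0.0011 -0.002   0.0084]
0.01 13 [-0.0199  0.0085  0.0119]
0.03 44 [ 0.0023 -0.0011  0.0422]
```

```bash
python3 -m inch '[[[0.2,0,0.7,0,-1.3,0,0.9],[0.5,0,1.5,0,-2.6,0,0.9],[0.8,0,2.3,0,-3.8,0,0.9],[1.1,0,2.9,0,-4.7,0,0.9],[1.3,0,3.3,0,-5,0,0.9]]]'
python3 -m inch '[[[0,0,0,0,0,0,0.9]]]'
python3 st.py s3
```

```text
time_s: 13.35
tool_pos: [0.6761, 0.0171, 0.1573]
tool_rot: [0.039, 0.38, -0.095, 0.919]
ft_force: [0.1, -0.3, -0.6]
finger_gap: 0.0173
time_s: 13.45
tool_pos: [0.676, 0.0171, 0.1574]
tool_rot: [0.039, 0.38, -0.095, 0.919]
ft_force: [-0.3, -0.1, -0.4]
finger_gap: 0.0172
[0.67603413 0.01713397 0.1573859 ] [-0.3 -0.1 -0.4] [ 0.09  0.37 -0.08] pitch 45.01849878186244 gap 0.017227005124111544
113
-0.15 7 [ 0.0111  0.0017 -0.145 ]
-0.13 5 [ 0.0109  0.001  -0.1116]
-0.11 3 [ 0.0112 -0.0023 -0.1075]
-0.09 9 [ 0.0111  0.0004 -0.0748]
-0.07 7 [ 0.007   0.003  -0.0547]
-0.05 6 [ 0.0104 -0.0016 -0.0482]
-0.03 8 [ 0.0102  0.0009 -0.0183]
-0.01 6 [-0.0181 -0.0024  0.0074]
0.01 12 [-0.0029 -0.0096  0.0117]
0.03 49 [ 0.0023 -0.0017  0.042 ]
```

View pics/s3.png

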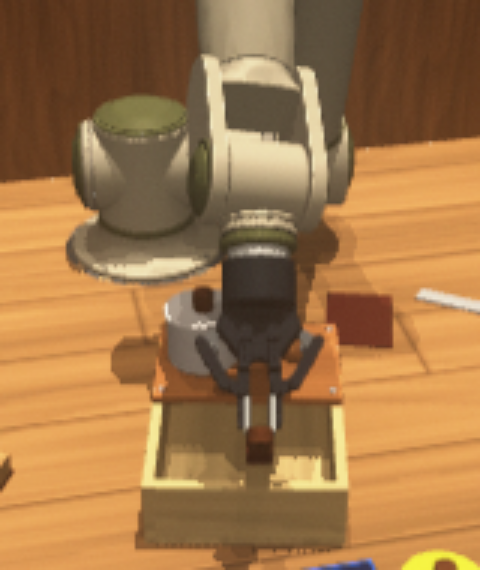

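The stick is at 45° and straight in the gripper, its underside 11 mm past the TCP all along. The tip is clear of the deck edge and the lid is still in place at crop (195,320). Lifting straight up.

```bash
python3 -m inch '[[[-0.3,0,0.5,0,0,0,0.9],[-1.2,0,1.6,0,0,0,0.9],[-2.5,0,3,0,0,0,0.9],[-3.9,0,4.5,0,0,0,0.9],[-5.2,0,5.7,0,0,0,0.9]]]'
python3 -m inch '[[[-1.2,0,1.2,0,0,0,0.9],[-2.5,0,2.5,0,0,0,0.9],[-3.7,0,3.7,0,0,0,0.9],[-5,0,5,0,0,0,0.9],[-6,0,6,0,0,0,0.9]]]'
python3 -m inch '[[[0,0,0,0,0,0,0.9],[0,0,0,0,0,0,0.9],[0,0,0,0,0,0,0.9],[0,0,0,0,0,0,0.9],[0,0,0,0,0,0,0.9]]]'
python3 st.py s4 20 250 150 350; python3 chk.py
python3 - <<'E'
from h import *
a=cv2.imread("pics/s4.png");c=read_camera("top")["img"][90:280,80:330,::-1];print(a.shape)
b=cv2.resize(c,(400,304));a=cv2.resize(a,(400,460));o=np.zeros((460,800,3),np.uint8);o[:,:400]=a;o[:304,400:]=b;cv2.imwrite("pics/fin.png",o)
s=read_state();M=R.from_quat(s["tool_rot"]).as_matrix()
for z in(-.188,-.192): print("tip z",[(s["tool_pos"]+M@[x,0,z])[2].round(3) for x in(-.005,.011)])
print(np.abs(s["joint_velocities"]).max())
E
```

```text
time_s: 14.0
tool_pos: [0.6791, 0.0167, 0.2362]
tool_rot: [0.04, 0.38, -0.095, 0.919]
ft_force: [0.7, 0.4, -1.5]
finger_gap: 0.0169
time_s: 14.5
tool_pos: [0.6789, 0.0168, 0.3212]
tool_rot: [0.039, 0.38, -0.095, 0.919]
ft_force: [-0.6, 0.1, -0.7]
finger_gap: 0.0177
time_s: 15.0
tool_pos: [0.6789, 0.0166, 0.3186]
tool_rot: [0.039, 0.381, -0.095, 0.919]
ft_force: [0.6, -0.2, -1.3]
finger_gap: 0.0168
[0.67892815 0.01658625 0.31862468] [ 0.6 -0.2 -1.3] [0.09 0.39 0.05] pitch 44.936741171693164 gap 0.01676169795821298
201
-0.19 8 [ 0.0112 -0.0006 -0.1758]
-0.17 8 [ 0.0114 -0.0009 -0.1572]
-0.15 9 [ 0.0116  0.0003 -0.1399]
-0.13 12 [ 0.011   0.0016 -0.1251]
-0.11 14 [ 0.0111 -0.0004 -0.0968]
-0.09 9 [ 0.011  -0.0008 -0.0804]
-0.07 23 [ 0.0107 -0.004  -0.0565]
-0.05 9 [ 0.0104 -0.0013 -0.0407]
-0.03 15 [ 0.0106 -0.0017 -0.025 ]
-0.01 13 [ 0.0101  0.0007 -0.0002]
0.01 20 [0.0102 0.004  0.0148]
0.03 61 [ 0.0035 -0.0004  0.0414]
[0.6789694  0.01656587 0.31881001] [ 0.15340066 -0.01406414  0.22494549]
scene 267
top z 0.15668826469576055 tilt [ 1.10168271 -0.37553422] 204 disc ((0.43983951210975647, 0.005870201159268618), 0.05009547993540764) ((0.4383212625980377, 0.004955993965268135), (0.08612648397684097, 0.10131485015153885))
knob [0.43862536 0.00456224 0.17528034] 0.18335180501733453 51
tub [0.43404522 0.00563612] 0.04008671555747118
top 258
top z 0.1555466089123826 tilt [ 0.47050718 -0.49588144] 180 disc ((0.4367373585700989, 0.0056194704957306385), 0.044306911528110504) ((0.4369734525680542, 0.005159399472177029), (0.08686341345310211, 0.0879305750131607))
(690, 600, 3)
tip z [np.float64(0.19), np.float64(0.178)]
tip z [np.float64(0.187), np.float64(0.176)]
0.002372624412131096
```

View pics/fin.png

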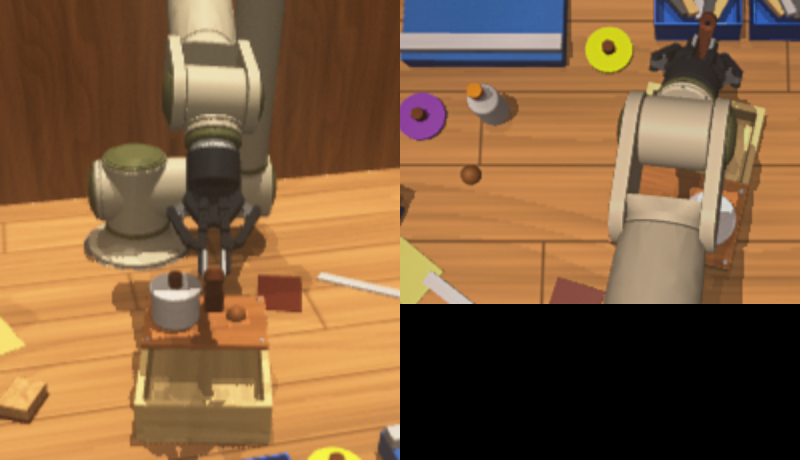

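The final view shows the stick held clear at (213,280), the lidded tub at (175,300), the shell at (237,313), and the box empty. The lowest point of the stick is about 0.176 m, against the 0.12 m needed.

```bash
python3 -c "
from h import *
ctrl.job_done()"
```

```text
the job is handed in; nothing more can be done
```

I put the silver lid on the tub first. Then I gripped the stick by its handle, tilted it to 45°, drew it out through the opening and handed in the job while holding it still. It took about 15 s of the 61 s allowed.

- **Lid:** its disc top measures 155.5 mm from the top camera (155 mm expected) and 156.7 mm from the scene camera, within the 2 mm calibration. The fitted tilts were 1.2° or less and had no consistent direction, so I read it as level and fully home. The tub has not moved by more than about 2 mm.
- **Stick:** its lowest point is about 176 mm above the table, roughly 86 mm above the deck. It lies straight in the gripper, and the force on the wrist is no more than its own weight.
- **Other things:** the shell on the deck, the boat, the glue and the cork block look untouched in the final view. I did not check the mug or the rest of the table there.
- **Forces:** the highest reading was 35 N, at the wrist while pressing the lid home. Readings were only taken at the end of each move.
- **Disagreement:** the gripper read 17 mm on the 22 mm handle and 22 mm on the 24 mm knob. The stick showed no slip, so I took this to be an offset in that reading.

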